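# Lower the bench magnifier one hole and swing it over the movement

### The job

The magnifier on its telescoping stand is set one hole too high: squeeze in the button in the side of its upper tube, slide the tube down to the next hole until the button springs out again and the tube is locked, then swing the lens by its knob so that it is centred over the watch movement in the round holder. Work gently: do not force the button or the tube, and leave the holder and the other things on the bench where they are.

Things in the scene. Friction and masses are not known exactly. Their poses are not given: they have to be found in the camera images.
- stand: The magnifier stand, fixed to the bench: dark 130 x 130 x 16 mm base plate with an upright 20 mm square steel post. Origin under the post's axis at bench height; z up; the release button faces its +x; the lens arm points along its -y when the lens joint reads 0.
- sleeve (a joint): Downward travel (m) of the upper tube on the post: 0 in the upper hole, where it starts; end of travel 0.028. It moves only while the pin is out of a hole, stiffly (about 6 N friction, 4 N of weight helping), and does not fall. The next hole is hidden inside, anywhere from 14 to 23 mm below the upper one (hand-drilled): it must be found by feel.
- release (a joint): Travel (m) of the sprung button: 0 out (pin in a hole), 0.007 fully in; 5 N to start, 10 N fully in, over 35 N damages it. From 0.0045 the pin is clear of its hole; let go between holes, the pin rides on the post (about 0.004) until it springs into a hole that it meets to within 1 mm, and the tube stops dead. Kept in, it passes the hole; the tube can be lifted back.
- button_face (a point): Centre of the button's outer face: a 14 mm steel plunger, level, standing 8 mm proud of the +x face of the tube's black block, 28 mm from the post's axis. It can be squeezed against the block's opposite face, 20 mm from the axis on the -x side: 48 mm across when out, 41 mm fully in. Moves with tube and button; 205 mm above the bench at the start.
- flange_top (a point): Point on the post's axis level with the flat top of the tube's round flange (68 mm diameter), 24 mm below the button's centre, good to push down on with the fingertips. The black block is 40 (x) x 36 (y) mm, from 16 mm below to 14 mm above the button's centre. Once locked, the pin and hole stand pushes of up to 35 N.
- sleeve_top (a point): Centre of the flat closed top of the upper tube, 40 mm above the button's centre; above the block the tube is a 32 mm diameter cylinder. It can also be pushed down on.
- lens (a joint): Swing (rad) of the lens arm about the post's axis: 0 along the stand's -y, growing anticlockwise seen from above, range -0.5 to 1.5. Stays where it is left (friction about 0.1 N m). The arm, 14 mm wide and 8 mm thick, runs 40 mm below the button's centre, beneath the flange, and goes down with the tube.
- lens_centre (a point): Centre of the magnifier lens, 150 mm from the post's axis; glass in a black ring of 97 mm outer diameter, 10 mm thick.
- knob_top (a point): Top centre of the upright brass knob on the lens arm, 98 mm from the post's axis towards the lens; 12 mm diameter, 40 mm tall above the arm.
- holder: Round movement holder, 48 mm diameter, 25 mm tall, with an open watch movement on top; loose. Origin at the centre of its underside; stands 140 to 160 mm from the post's axis.
- loupe: Black eye loupe, 38 mm diameter, 30 mm tall; bystander.
- case_ring: Steel watch case ring, 42 mm diameter, 8 mm tall; bystander.
- tweezers: Steel tweezers, 120 mm long, lying; bystander.
- oil_jar: Small amber jar, 36 mm diameter, 45 mm tall; bystander.
- driver_block: Wooden block with five small screwdrivers standing in it, 70 x 120 mm, 95 mm tall; bystander.
- parts_tray: White divided parts tray, 100 x 140 x 22 mm; bystander.
- driver: Screwdriver lying, 120 mm long; bystander.
Things that resemble listed ones, but are neither listed nor needed, are in the scene too. What is shaped like the holder but turquoise is not meant.

How it is judged:
By the outcome, as a careful person would: the job done as asked, in the order asked, and still so for the second after the job is handed in, with the robot touching nothing.
It also fails if it takes over 51 s, if anything falls off the work surface, if the arm or the gripper's body presses on something with over 40 N, if the wrist force passes 120 N, or if a joint passes its speed limit or range.

### The arm

A 6-joint arm with a two-finger parallel gripper is mounted at the origin on the work surface. World frame = base frame: x ahead of the robot, y to its left, z up, the work surface at z = 0. Lengths are in mm, angles in rad, forces in N, time in s.
With the tool pointing down it reaches from about 350 to 975 mm from the base axis. Payload 7.1 kg.
Tool frame: the origin (TCP) lies on the centre line of the jaws, within the pads' length; the fingertips stand 17 mm ahead of it and the grasp point (between the pads) lies 2 mm behind it; z points along the fingers, y is the direction in which the jaws open and shut (so a half turn about z gives the same grasp; the last joint's range is limited). The gripper opens to 88 mm and grips with 3 to 60 N. Pads are 20 mm wide; open, the fingers measure 115 mm over their backs; the gripper's body (75 mm by 178 mm) begins 61 mm behind the grasp point.
Start: joints at [-1.184, 0.423, 1.63, -0, 1.089, -0.019], TCP at [246.737, -574.217, 204.575] pointing down, gripper open.
Joint ranges: [-3, 3], [-0.9, 2.11], [0.09, 2.58], [-1.31, 4.45], [0.11, 2.69], [-2.54, 2.54]. Speed limits (rad/s): [2.39, 2.39, 3.01, 3.14, 3.14, 3.14].

### API

Orientations are given as a rotation vector (axis times angle).
In Python, from workcell import ctrl, imaging, workorder gives the robot as it stands. The module is installed in compiled form; this text tells all that it offers.
- The arm moves only by the shell command python3 -m crank 'ROWS' [OPENING]. ROWS is JSON, a list of rows, each an object with "travel": the shift along the tool's x, y, z as a fraction of full scale, a list of three; "turn": the turn about the tool's z as a fraction of full scale. In form: [{"travel": [dx, dy, dz], "turn": turn}, ...]. A call has 1 to 20 rows; each row shifts and turns the pose as measured when the row begins, along the tool's axes as they then stand; what a row does not reach is not made up. Full scale, the value 1, is 5 cm for a shift and 0.1 rad for a turn. A row lasts 1/10 s, in which the tool goes at most 50 mm and 8.59 degrees, less where a joint would pass 70% of its speed; a pose out of reach is approached as far as the arm can. A call with a number of a shift or a turn outside -1 to 1 is refused whole. A call with a gripper value outside its range is refused whole. OPENING is the gripper command: -1 is shut, 1 is fully open, values between are in proportion, set as the call begins (- or left out, the last holds). The fingers move at their own pace and stop on an object; the grip force is fixed at half the most. Time passes only in rows, so rows that do not move let the fingers close. It gives the time, the measured TCP pose, the force and the opening at its end, in the units of the state.
- ctrl.get_obs(): the state, without advancing time (a new reading comes with each control period).
- imaging.get_image(name): name is "scene" or "side" or "wrist"; returns the picture (384x512x3 uint8, blue, green, red); there is no depth.
- imaging.camera_info(name): a dict with "camera_matrix" (3x3 intrinsics, pixels), "rvec" (rotation vector, rad) and "tvec" (3), from world to camera coordinates, as OpenCV has them. Camera axes: x right, y down, z forward; pixel columns grow to the right and rows downward; lengths in mm; the calibration is good to about 2 mm. A picture is of the moment at which its call begins: read the wrist's pose just before it. camera_info takes no time and is no camera call; for the wrist camera it gives the pose at the moment of the call.
- workorder.close_job(): hands the job in, once; it reports no verdict.
The state is a dict: "t": time; "qpos": joint angles; "qvel": joint speeds; "joint_torque": joint torques, N m; "ee_pos": TCP position; "orientation": TCP orientation; "ft_force": force on the tool from outside, world axes, zero at the start; "moment": the same for the moment, N m; "width": finger opening in mm.
Only numpy, scipy, OpenCV 4.12 (cv2) and the standard library are available. Lean on these libraries where they do the work, as an engineer would, in place of code of your own. Each camera call takes 0.05 s, during which the arm holds its last target.

## Working session

There is one attempt and no reset: what is moved stays moved. The work goes in short steps, Python scripts to look and compute and a shell command to move; the robot and the scene stay as the last step left them, time stands still between calls to the robot, and variables do not carry over. Pictures are saved under pics/ and viewed, and the job is handed in when it is done.

```bash
mkdir -p pics; cat > h.py <<'E'
from workcell import ctrl, imaging, workorder
import numpy as np, cv2
def cam(n):
    c=imaging.camera_info(n);K=np.array(c["camera_matrix"],float);R=cv2.Rodrigues(np.array(c["rvec"],float))[0];t=np.array(c["tvec"],float).ravel();return K,R,t
def ray(n,uv,z):
    K,R,t=cam(n);d=R.T@np.linalg.inv(K)@np.array([uv[0],uv[1],1.]);o=-R.T@t
    return o+d*(z-o[2])/d[2]
def proj(n,p):
    K,R,t=cam(n);q=K@(R@np.array(p,float)+t);return q[:2]/q[2]
E
python3 - <<'E'
from h import *
o=ctrl.get_obs();print(o)
for n in ["scene","side","wrist"]:
    im=imaging.get_image(n);cv2.imwrite(f"pics/{n}0.png",im)
    K,R,t=cam(n);print(n,-R.T@t,K[0,0],R[2])
E
```

```text
{'t': 0.0, 'qpos': array([-1.18399493e+00,  4.23804099e-01,  1.63068553e+00, -8.98119498e-06,
        1.08859629e+00, -1.89830976e-02]), 'qvel': array([-0.00078995,  0.00051515, -0.00186167, -0.00020403, -0.00128774,
        0.00151931]), 'joint_torque': array([-1.43067016e-03, -5.44638026e+01, -2.73667610e+01,  6.43472141e-02,
        2.28814781e-02, -1.11274171e-04]), 'ee_pos': array([ 246.5245895 , -573.69555064,  203.82641508]), 'orientation': array([-3.07571403e+00, -6.32751509e-01,  4.41028546e-04]), 'ft_force': array([-0.14503894, -0.06680232, -0.41650541]), 'moment': array([-0.00713647,  0.02552099, -0.00013559]), 'width': 87.22065678378267}
scene [1042.09191854  116.16762539 1030.1322686 ] 351.37183286647434 [-0.49676102 -0.11542472 -0.86017767]
side [ 489.58566767 -801.17157828  880.91132578] 417.7009834479263 [ 0.06941264  0.75024839 -0.65750228]
wrist [ 319.85793738 -543.44720596  384.93573683] 333.4020301409614 [-0.26751098 -0.11344959 -0.95685269]
```

View pics/scene0.png

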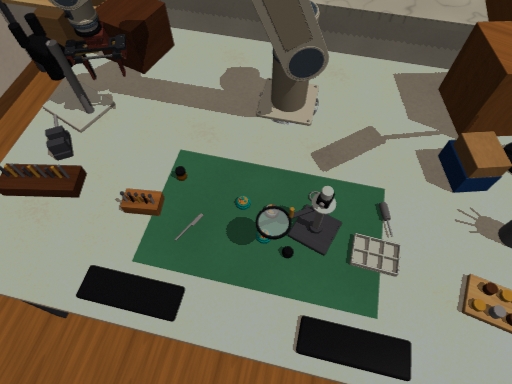

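View pics/side0.png

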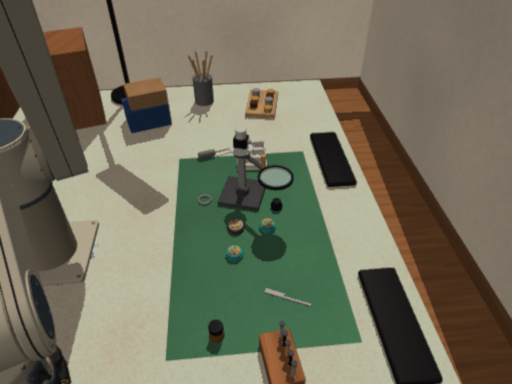

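View pics/wrist0.png

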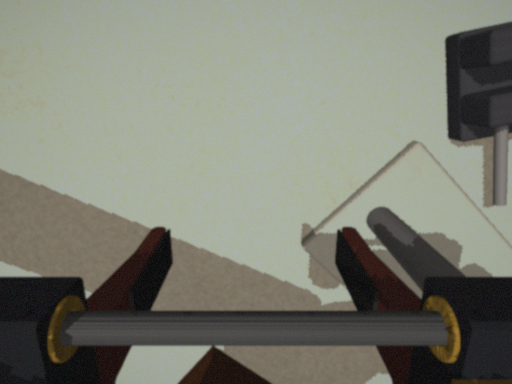

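```bash
python3 - <<'E'
import cv2
a=cv2.imread("pics/scene0.png")[170:280,220:400];cv2.imwrite("pics/sz.png",cv2.resize(a,None,fx=4.4,fy=4.4,interpolation=cv2.INTER_CUBIC))
a=cv2.imread("pics/side0.png")[120:270,180:320];cv2.imwrite("pics/dz.png",cv2.resize(a,None,fx=4,fy=4,interpolation=cv2.INTER_CUBIC))
E
```

```text
(no output)
```

View pics/sz.png

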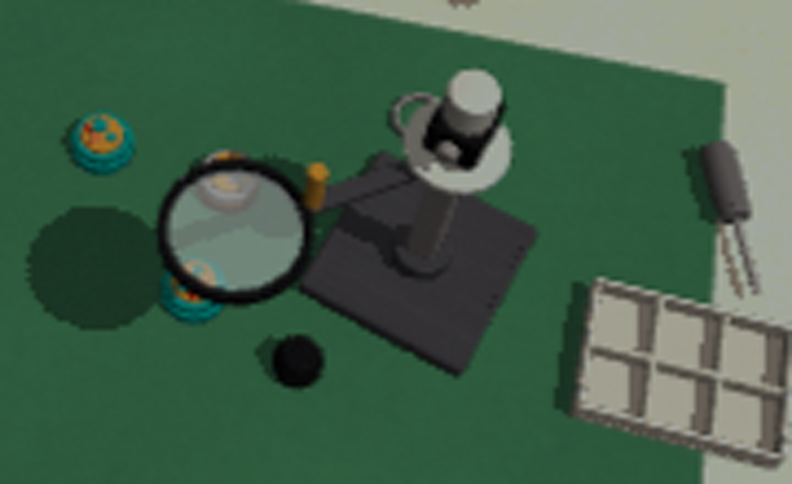

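View pics/dz.png

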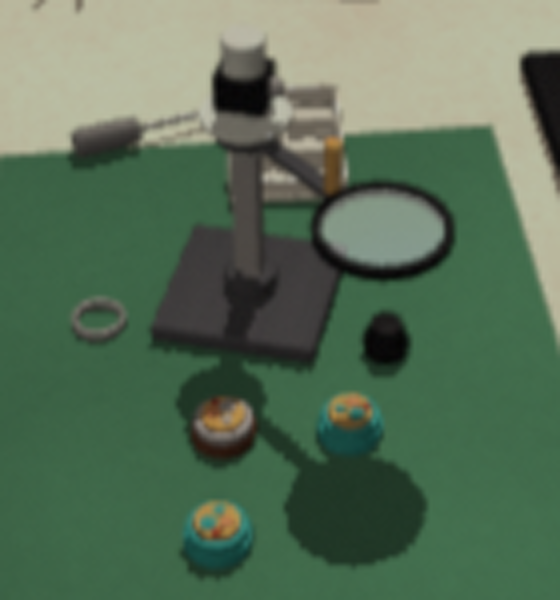

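```bash
python3 - <<'E'
from h import *
S=lambda u,v:(220+(u+.5)/4.4-.5,170+(v+.5)/4.4-.5)
D=lambda u,v:(180+(u+.5)/4-.5,120+(v+.5)/4-.5)
P=lambda *a:print(a[0],np.round(ray(*a[1:]),1))
P("top s","scene",S(475,84),245);P("top d","side",D(244,40),245)
P("button s","scene",S(447,152),205);P("button d","side",D(280,88),205)
P("knob s","scene",S(318,170),209);P("knob d","side",D(333,144),209)
P("lens s","scene",S(236,231),165+5);P("lens d","side",D(382,229),170)
P("flange d","side",D(245,125),181);P("flange s","scene",S(458,148),181)
P("holder s","scene",S(230,180),25);P("holder d","side",D(223,413),25)
for n,a in dict(c1=(382,155),c2=(537,235),c3=(460,365),c4=(300,285)).items():P(n,"scene",S(*a),16)
for n,a in dict(c1=(197,228),c3=(313,348),c4=(154,328)).items():P(n+"d","side",D(*a),16)
P("loupe","side",D(386,325),30);P("ring","side",D(98,318),8);P("turq","side",D(350,412),25);P("turq2","side",D(217,520),25)
P("jar","side",(216,327),45);P("block","side",(282,345),95)
P("tray","scene",(375,254),22)
E
```

```text
top s [534.9 187.1 245. ]
top d [540.9 181.8 245. ]
button s [561.2 180.4 205. ]
button d [565.1 179.1 205. ]
knob s [593.7 106.2 209. ]
knob d [594.5 103.5 209. ]
lens s [626.   64.2 170. ]
lens d [622.8  57.5 170. ]
flange d [539.  170.3 181. ]
flange s [542.8 188.6 181. ]
holder s [516.3  42.6  25. ]
holder d [509.5  38.6  25. ]
c1 [464.8 148.1  16. ]
c2 [504.4 268.2  16. ]
c3 [616.4 227.2  16. ]
c4 [582.7 108.1  16. ]
c1d [501.4 260.3  16. ]
c3d [581.3 108.7  16. ]
c4d [462.8 143.2  16. ]
loupe [636.9 113.4  30. ]
ring [419.6 167.9   8. ]
turq [599.9  30.4  25. ]
turq2 [499.4 -60.8  25. ]
jar [ 446.7 -297.7   45. ]
block [ 580.1 -381.1   95. ]
tray [588.1 376.8  22. ]
```

```bash
cat >> h.py <<'E'
def plan(p=None,ydir=None):
    o=ctrl.get_obs();R=cv2.Rodrigues(np.array(o["orientation"]))[0];e=np.array(o["ee_pos"])
    print("t",round(o["t"],2),"ee",np.round(e,1),"x",np.round(R[:,0],3),"y",np.round(R[:,1],3),"z",np.round(R[:,2],3),"w",round(o["width"],1),"F",np.round(o["ft_force"],1),"q6",np.round(o["qpos"],2))
    if p is not None:
        d=R.T@(np.array(p)-e);print("tool shift mm",np.round(d,1),"units",np.round(d/50,3))
    if ydir is not None:
        y=R.T@np.array([ydir[0],ydir[1],0]);a=np.arctan2(-y[0],y[1]);print("turn rad",round(a,3),"or",round(a-np.pi,3),round(a+np.pi,3))
E
python3 -c "
from h import *
plan([520,195,330],[.949,-.316])"
```

```text
t 0.15 ee [ 246.6 -573.8  204. ] x [0.919 0.395 0.   ] y [ 0.395 -0.919 -0.001] z [-0.     0.001 -1.   ] w 87.9 F [0.7 0.4 0.2] q6 [-1.18  0.42  1.63 -0.    1.09 -0.02]
tool shift mm [ 554.7 -598.6 -125.3] units [ 11.095 -11.972  -2.506]
turn rad -0.844 or -3.985 2.298
```

```bash
python3 -m crank '[{"travel":[0,0,-0.9],"turn":0},{"travel":[0,0,-0.9],"turn":0},{"travel":[0.3,-0.3,-0.7],"turn":0},{"travel":[0.65,-0.7,0],"turn":0},{"travel":[0.65,-0.7,0],"turn":0},{"travel":[0.65,-0.7,0],"turn":0},{"travel":[0.65,-0.7,0],"turn":0},{"travel":[0.65,-0.7,0],"turn":0},{"travel":[0.65,-0.7,0],"turn":0},{"travel":[0.65,-0.7,0],"turn":0},{"travel":[0.65,-0.7,0],"turn":0},{"travel":[0.65,-0.7,0],"turn":0},{"travel":[0.65,-0.7,0],"turn":0},{"travel":[0.65,-0.7,0],"turn":0},{"travel":[0.65,-0.7,0],"turn":0}]' 1
python3 -c "
from h import *
plan([520,195,330],[.949,-.316])"
```

```text
t: 1.65
ee_pos: [451.2, 2.3, 333.8]
orientation: [-3.077, -0.615, -0.004]
ft_force: [1.3, -0.1, -0.3]
width: 87.9
t 1.65 ee [451.2   2.3 333.8] x [0.923 0.385 0.003] y [ 0.385 -0.923 -0.003] z [ 0.002  0.004 -1.   ] w 87.9 F [ 1.3 -0.1 -0.3] q6 [-0.02  0.02  1.85  0.    1.28  1.15]
tool shift mm [ 137.7 -151.4    4.7] units [ 2.753 -3.029  0.095]
turn rad -0.855 or -3.996 2.287
```

```bash
python3 -m crank '[{"travel":[0.5,-0.6,0],"turn":-1},{"travel":[0.6,-0.5,0],"turn":-1},{"travel":[0.6,-0.4,0],"turn":-1},{"travel":[0.6,-0.3,0],"turn":-1},{"travel":[0,0,0],"turn":-1},{"travel":[0,0,0],"turn":-1},{"travel":[0,0,0],"turn":-1},{"travel":[0,0,0],"turn":-1},{"travel":[0,0,0],"turn":-0.6},{"travel":[0,0,0],"turn":0},{"travel":[0,0,0],"turn":0}]' 1
python3 - <<'E'
from h import *
plan([540,186,330],[.949,-.316])
K,R,t=cam("wrist");np.savez("w1.npz",K=K,R=R,t=t)
cv2.imwrite("pics/w1.png",imaging.get_image("wrist"))
cv2.imwrite("pics/side1.png",imaging.get_image("side"))
plan()
E
```

```text
t: 2.75
ee_pos: [503.8, 154.1, 331.5]
orientation: [-2.498, -1.898, 0.0]
ft_force: [-0.8, 0.3, 0.4]
width: 87.8
t 2.75 ee [503.8 154.1 331.5] x [0.268 0.963 0.003] y [ 0.963 -0.268 -0.004] z [-0.003  0.004 -1.   ] w 87.8 F [-0.8  0.3  0.4] q6 [0.27 0.15 1.71 0.   1.29 0.54]
tool shift mm [40.5 26.4  1.5] units [0.809 0.527 0.03 ]
turn rad 0.05 or -3.091 3.192
t 2.85 ee [503.8 154.1 331.6] x [0.268 0.964 0.003] y [ 0.964 -0.268 -0.004] z [-0.003  0.004 -1.   ] w 87.4 F [-0.4 -0.9 -0.3] q6 [0.27 0.15 1.71 0.   1.29 0.54]
```

View pics/w1.png

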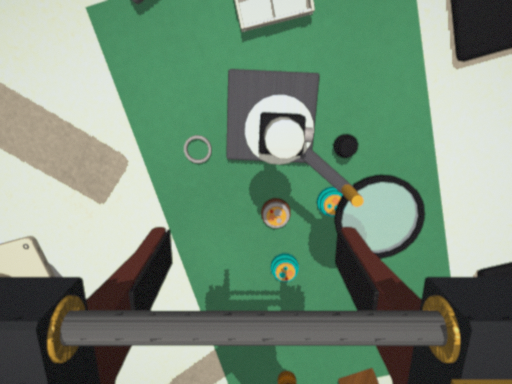

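```bash
python3 - <<'E'
import cv2
a=cv2.imread("pics/w1.png")[60:240,180:430];cv2.imwrite("pics/w1z.png",cv2.resize(a,None,fx=3.2,fy=3.2,interpolation=cv2.INTER_CUBIC))
E
```

```text
(no output)
```

View pics/w1z.png

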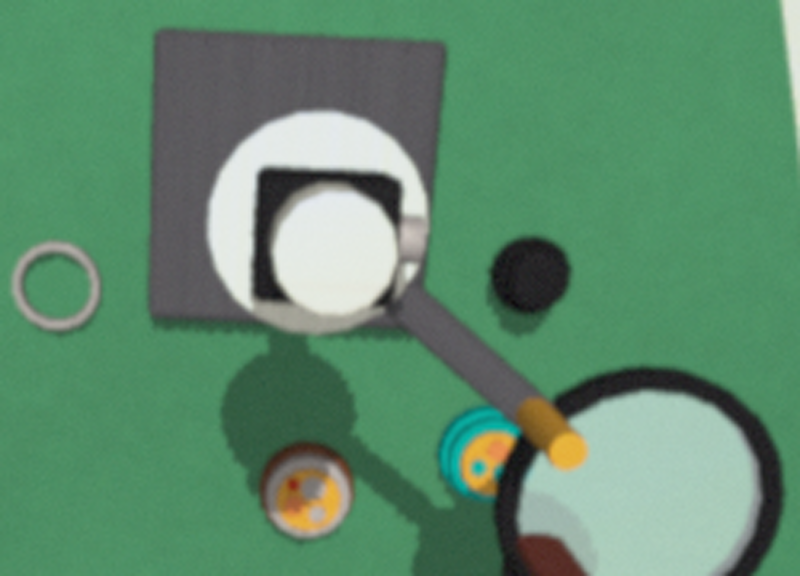

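```bash
cat > m1.py <<'E'
from h import *
w=np.load("w1.npz");K,R,t=w["K"],w["R"],w["t"]
def P(n,u,v,z):
    px=180+(u+.5)/3.2-.5;py=60+(v+.5)/3.2-.5
    d=R.T@np.linalg.inv(K)@np.array([px,py,1.]);o=-R.T@t
    p=o+d*(z-o[2])/d[2];print(n,np.round(p,1));return p
top=P("top",337,249,245);fl=P("flange",319,220,181)
b=P("btn tip",428,240,205)
c=[P("c",*a,16) for a in [(155,30),(445,42),(415,330),(150,320)]]
k=P("knob",568,450,209);h=P("holder top",307,497,25);l=P("lens",640,487,170)
P("tl block",260,170,219);P("tr block",400,180,219)
e=(c[1]-c[0]);print("edge yaw",np.degrees(np.arctan2(e[1],e[0])),"left",np.degrees(np.arctan2(*(c[0]-c[3])[[1,0]]))-90, np.linalg.norm(e))
E
python3 m1.py
```

```text
top [539.2 188.5 245. ]
flange [539.3 188.8 181. ]
btn tip [567.  177.9 205. ]
c [497.3 267.7  16. ]
c [618.5 228.7  16. ]
c [577.2 106.6  16. ]
c [457.6 144.8  16. ]
knob [593.1 106.4 209. ]
holder top [507.2  42.   25. ]
lens [623.   70.9 170. ]
tl block [525.8 210.6 219. ]
tr block [561.4 198.  219. ]
edge yaw -17.820432271307418 left -17.872214827757205 127.32435856769935
```

```bash
python3 -m crank '[{"travel":[0.4,0.26,0],"turn":0.45},{"travel":[0.4,0.26,0],"turn":0},{"travel":[0,0,0],"turn":0}]' 1
python3 -c "
from h import *
plan([539.5,187.3,203],[.9505,-.3107])"
```

```text
t: 3.15
ee_pos: [541.0, 185.1, 331.9]
orientation: [-2.545, -1.834, -0.0]
ft_force: [-0.3, 0.4, 0.8]
width: 88.1
t 3.15 ee [541.  185.1 331.9] x [0.316 0.949 0.003] y [ 0.949 -0.316 -0.003] z [-0.002  0.004 -1.   ] w 88.1 F [-0.3  0.4  0.8] q6 [0.31 0.22 1.61 0.   1.31 0.63]
tool shift mm [  1.3  -1.7 128.9] units [ 0.025 -0.034  2.578]
turn rad -0.006 or -3.147 3.136
```

```bash
python3 -m crank '[{"travel":[0.02,-0.03,0.7],"turn":0},{"travel":[0,0,0.7],"turn":0},{"travel":[0,0,0.5],"turn":0},{"travel":[0,0,0.4],"turn":0},{"travel":[0,0,0.2],"turn":0},{"travel":[0,0,0],"turn":0}]' 1
python3 - <<'E'
from h import *
plan([539.5,187.3,203],[.9505,-.3107])
cv2.imwrite("pics/w2.png",imaging.get_image("wrist"))
a=imaging.get_image("side")[110:200,190:310]; cv2.imwrite("pics/d2.png",cv2.resize(a,None,fx=5,fy=5,interpolation=cv2.INTER_CUBIC))
E
```

```text
t: 3.75
ee_pos: [537.9, 185.2, 204.1]
orientation: [-2.549, -1.831, -0.001]
ft_force: [-0.4, -0.1, -0.0]
width: 87.8
t 3.75 ee [537.9 185.2 204.1] x [0.319 0.948 0.003] y [ 0.948 -0.319 -0.002] z [-0.001  0.003 -1.   ] w 87.8 F [-0.4 -0.1 -0. ] q6 [0.31 0.34 1.76 0.   1.04 0.63]
tool shift mm [2.5 0.8 1.1] units [0.05  0.016 0.022]
turn rad -0.009 or -3.151 3.133
```

View pics/w2.png

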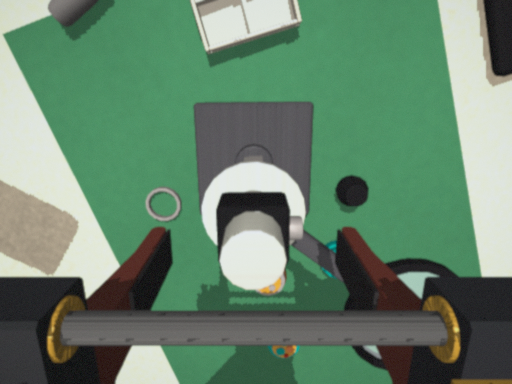

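View pics/d2.png

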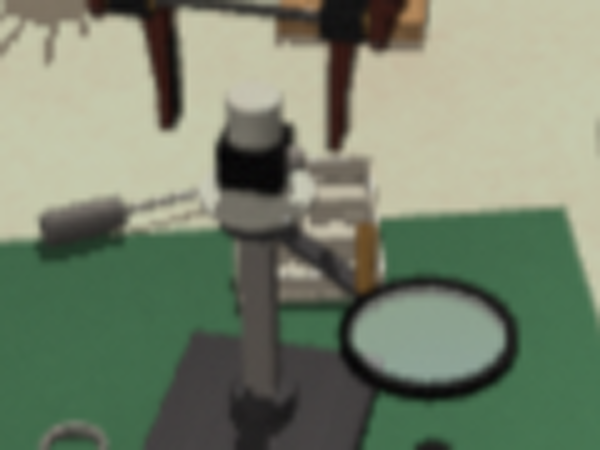

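```bash
python3 - <<'E'
from h import *
o=ctrl.get_obs();R=cv2.Rodrigues(np.array(o["orientation"]))[0];e=np.array(o["ee_pos"])
for s in(-44,44):
  p=e+R@[0,s,17]; q=proj("side",p); print(p,(q-[190,110])*5,proj("wrist",p),proj("scene",p))
p=[539,187.5,245];print((proj("side",p)-[190,110])*5,proj("wrist",p))
E
```

```text
[497.43808858 199.72477884 188.77248711] [178.69061594 168.10721892] [184.17076744 219.33647082] [330.31314558 188.91017613]
[580.83611259 171.63973761 188.77963315] [327.08204853 187.45554514] [322.3462983  219.26853168] [316.01745905 212.61478249]
[249.05474793  92.75973094] [251.6623289  259.57256973]
```

```bash
python3 - <<'E'
from h import *
o=ctrl.get_obs();R=cv2.Rodrigues(np.array(o["orientation"]))[0];e=np.array(o["ee_pos"])
for y in(44,50):
 for dz in (17,0,-10,-20,-30,-40):
  p=e+R@[0,y,dz];m=e+R@[0,-y,dz]; print(y,dz,np.round((proj("side",m)-[190,110])*5),np.round((proj("side",p)-[190,110])*5),np.round(proj("wrist",m)),np.round(proj("wrist",p)))
im=imaging.get_image("scene")[120:240,250:400];cv2.imwrite("pics/s2.png",cv2.resize(im,None,fx=5,fy=5,interpolation=cv2.INTER_CUBIC))
a=cv2.imread("pics/d2.png")
E
```

```text
44 17 [179. 168.] [327. 187.] [184. 219.] [322. 219.]
44 0 [177. 144.] [327. 163.] [178. 230.] [328. 230.]
44 -10 [176. 129.] [327. 148.] [175. 237.] [332. 237.]
44 -20 [175. 114.] [327. 133.] [170. 245.] [336. 245.]
44 -30 [174.  99.] [327. 118.] [166. 254.] [341. 254.]
44 -40 [173.  84.] [326. 103.] [160. 264.] [346. 264.]
50 17 [169. 167.] [337. 189.] [175. 219.] [332. 219.]
50 0 [167. 142.] [337. 164.] [168. 230.] [338. 230.]
50 -10 [166. 128.] [337. 149.] [164. 237.] [343. 237.]
50 -20 [165. 113.] [337. 135.] [159. 245.] [347. 245.]
50 -30 [164.  98.] [337. 120.] [154. 254.] [353. 254.]
50 -40 [163.  83.] [337. 104.] [148. 264.] [359. 264.]
```

View pics/s2.png

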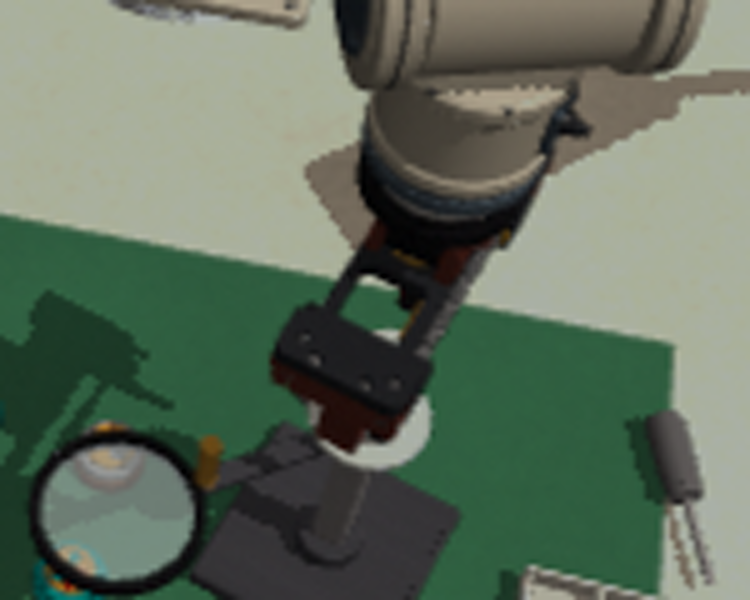

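```bash
python3 -m crank '[{"travel":[0.05,0.02,0],"turn":0},{"travel":[0,0,0],"turn":0},{"travel":[0,0,0],"turn":0},{"travel":[0,0,0],"turn":0},{"travel":[0,0,0],"turn":0}]' 0.3
python3 - <<'E'
from h import *
plan([539.5,187.3,203],[.9505,-.3107])
cv2.imwrite("pics/w3.png",imaging.get_image("wrist"))
a=imaging.get_image("side")[110:200,190:310]; cv2.imwrite("pics/d3.png",cv2.resize(a,None,fx=5,fy=5,interpolation=cv2.INTER_CUBIC))
o=ctrl.get_obs();R=cv2.Rodrigues(np.array(o["orientation"]))[0];e=np.array(o["ee_pos"])
for y in(29,35,42):
 for dz in (17,8,0,-10):
  p=e+R@[0,y,dz];m=e+R@[0,-y,dz]; print(y,dz,np.round((proj("side",m)-[190,110])*5),np.round((proj("side",p)-[190,110])*5),np.round(proj("wrist",m)),np.round(proj("wrist",p)))
E
```

```text
t: 4.4
ee_pos: [543.7, 188.8, 210.2]
orientation: [-2.551, -1.833, -0.018]
ft_force: [-0.9, 0.5, -0.7]
width: 57.6
t 4.4 ee [543.7 188.8 210.2] x [0.319 0.948 0.009] y [ 0.948 -0.319  0.007] z [ 0.009  0.007 -1.   ] w 57.6 F [-0.9  0.5 -0.7] q6 [0.31 0.34 1.74 0.   1.05 0.63]
tool shift mm [-2.8 -3.6  7.2] units [-0.056 -0.071  0.144]
turn rad -0.009 or -3.15 3.133
29 17 [211. 162.] [309. 174.] [208. 219.] [299. 219.]
29 8 [210. 149.] [309. 161.] [206. 225.] [301. 225.]
29 0 [210. 137.] [308. 149.] [204. 230.] [303. 230.]
29 -10 [209. 123.] [308. 135.] [201. 237.] [305. 237.]
35 17 [201. 161.] [319. 175.] [198. 219.] [308. 219.]
35 8 [200. 148.] [319. 162.] [196. 225.] [311. 225.]
35 0 [200. 136.] [319. 151.] [194. 230.] [313. 230.]
35 -10 [199. 121.] [319. 136.] [191. 237.] [316. 237.]
42 17 [189. 159.] [331. 177.] [187. 219.] [319. 219.]
42 8 [189. 146.] [331. 164.] [184. 225.] [322. 225.]
42 0 [188. 135.] [331. 152.] [182. 230.] [325. 230.]
42 -10 [187. 120.] [331. 137.] [178. 237.] [328. 237.]
```

View pics/w3.png

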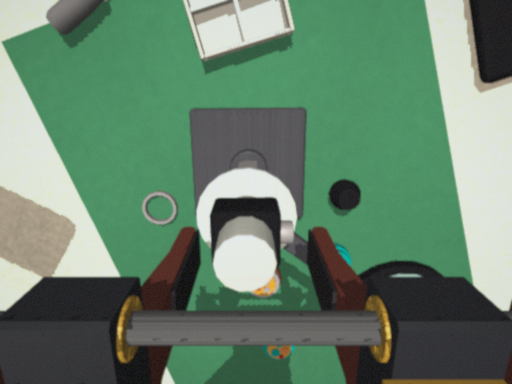

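View pics/d3.png

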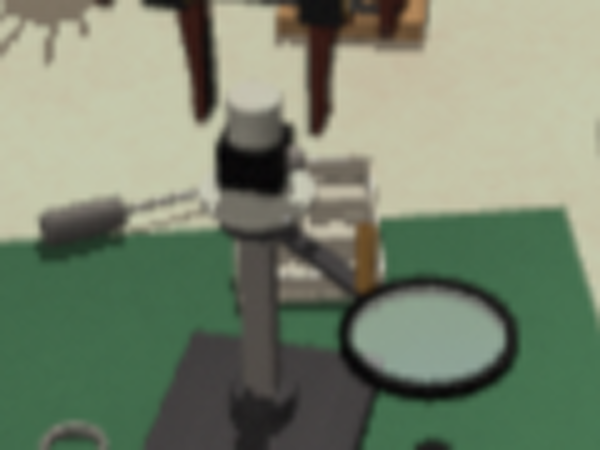

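```bash
python3 -m crank '[{"travel":[0,0,0],"turn":0}]'; python3 -m crank '[{"travel":[0,0,0],"turn":0}]'; python3 -c "
from h import *
plan();o=ctrl.get_obs();print(o['moment'],o['joint_torque'],o['qvel'])"
```

```text
t: 4.6
ee_pos: [543.6, 188.7, 210.1]
orientation: [-2.551, -1.833, -0.017]
ft_force: [0.5, -0.0, -1.0]
width: 57.2
t: 4.7
ee_pos: [543.5, 188.7, 210.0]
orientation: [-2.551, -1.833, -0.017]
ft_force: [0.1, 0.1, -0.6]
width: 56.9
t 4.7 ee [543.5 188.7 210. ] x [0.319 0.948 0.009] y [ 0.948 -0.319  0.006] z [ 0.009  0.007 -1.   ] w 56.9 F [ 0.1  0.1 -0.6] q6 [0.31 0.34 1.74 0.   1.05 0.63]
[-0.00342209 -0.00419555 -0.01484048] [ 4.76049667e-03 -4.88200772e+01 -2.68561703e+01  7.16335676e-02
 -7.08244415e-02  5.38728436e-04] [ 0.00013632  0.00181462 -0.00021134 -0.0010344   0.00070165 -0.00128371]
```

```bash
python3 - <<'E'
import cv2
a=cv2.imread("pics/w3.png")[190:384,100:420];cv2.imwrite("pics/w3z.png",cv2.resize(a,None,fx=2.5,fy=2.5,interpolation=cv2.INTER_CUBIC))
E
```

```text
(no output)
```

View pics/w3z.png

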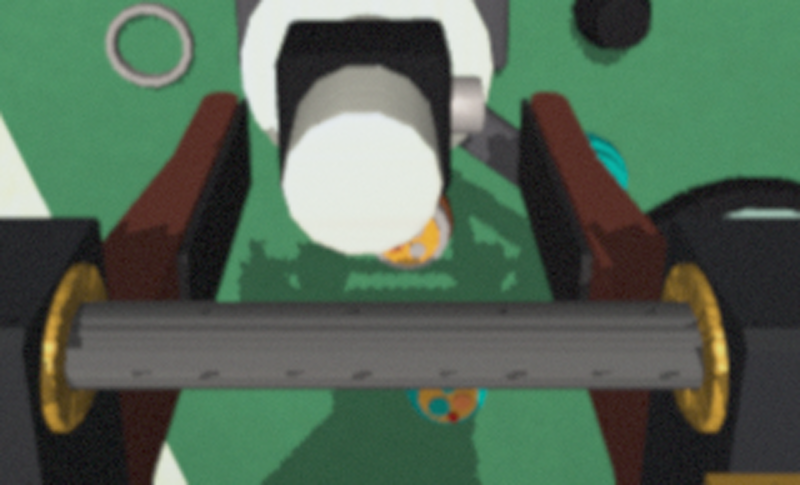

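```bash
python3 - <<'E'
from h import *
K,R,t=cam("wrist");print("wrist pos",-R.T@t)
o=ctrl.get_obs();Re=cv2.Rodrigues(np.array(o["orientation"]))[0];e=np.array(o["ee_pos"])
print("cam in tool",Re.T@(-R.T@t-e),"axes",Re.T@R.T)
im=imaging.get_image("scene")[150:240,270:380];cv2.imwrite("pics/s3.png",cv2.resize(im,None,fx=6,fy=6,interpolation=cv2.INTER_CUBIC))
def rr(n,uv):
    K,R,t=cam(n);d=R.T@np.linalg.inv(K)@np.array([*uv,1.]);return -R.T@t,d/np.linalg.norm(d)
def tri(obs):
    A=0;b=0
    for n,uv in obs:
        c,d=rr(n,uv);M=np.eye(3)-np.outer(d,d);A=A+M;b=b+M@c
    p=np.linalg.solve(A,b);return p,[np.round(np.linalg.norm((np.eye(3)-np.outer(rr(n,u)[1],rr(n,u)[1]))@(p-rr(n,u)[0])),1) for n,u in obs]
for w,s in (((196,229),(190+203/5,110+121/5)),((312,229),(190+319/5,110+133/5))):
    p,r=tri([("wrist",w),("side",s)]);print(p,r,"in tool",Re.T@(p-e))
E
```

```text
wrist pos [567.33687702 262.1942348  391.65892388]
cam in tool [  78.88391641    0.20734605 -180.97068645] axes [[-6.69344370e-04 -9.56928121e-01 -2.90324170e-01]
 [ 9.99999639e-01 -4.88410466e-04 -6.95672080e-04]
 [ 5.23910813e-04 -2.90324531e-01  9.56928102e-01]]
[513.60038623 202.86002216 217.75056586] [np.float64(0.7), np.float64(0.7)] in tool [  3.93380289 -32.83912667  -7.93113216]
[576.72275639 182.29640491 218.97721829] [np.float64(0.7), np.float64(0.7)] in tool [ 4.60394934 33.55129279 -8.74584183]
```

View pics/s3.png

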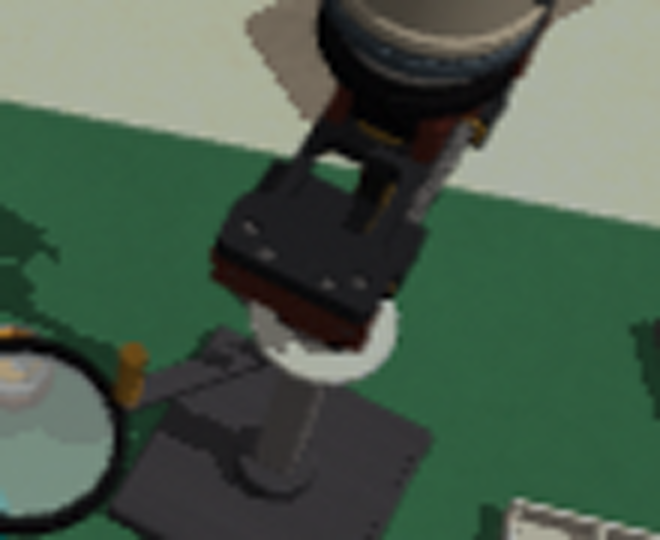

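```bash
python3 -m crank '[{"travel":[-0.05,0,0.08],"turn":0},{"travel":[0,0,0.06],"turn":0},{"travel":[0,0,0.04],"turn":0},{"travel":[0,0,0],"turn":0},{"travel":[0,0,0],"turn":0}]'; python3 -m crank '[{"travel":[0,0,0.05],"turn":0},{"travel":[0,0,0.05],"turn":0},{"travel":[0,0,0],"turn":0}]';python3 -c "
from h import *
plan([539,187.5,190])"
```

```text
t: 5.25
ee_pos: [542.4, 186.0, 199.6]
orientation: [-2.551, -1.832, -0.016]
ft_force: [0.2, -0.5, 0.6]
width: 56.9
t: 5.55
ee_pos: [542.6, 186.1, 194.3]
orientation: [-2.551, -1.832, -0.016]
ft_force: [0.1, 0.2, 0.6]
width: 57.3
t 5.55 ee [542.6 186.1 194.3] x [0.319 0.948 0.009] y [ 0.948 -0.319  0.006] z [ 0.008  0.006 -1.   ] w 57.3 F [0.1 0.2 0.6] q6 [0.31 0.36 1.76 0.   1.01 0.63]
tool shift mm [ 0.1 -3.9  4.3] units [ 0.003 -0.077  0.086]
```

```bash
python3 -m crank '[{"travel":[0,0,0.05],"turn":0},{"travel":[0,0,0.05],"turn":0},{"travel":[0,0,0],"turn":0}]';  python3 -m crank '[{"travel":[0,0,0.05],"turn":0},{"travel":[0,0,0.05],"turn":0},{"travel":[0,0,0],"turn":0}]';python3 - <<'E'
from h import *
plan([539,187.5,190])
cv2.imwrite("pics/w4.png",imaging.get_image("wrist"))
a=imaging.get_image("side")[80:200,190:310]; cv2.imwrite("pics/d4.png",cv2.resize(a,None,fx=5,fy=5,interpolation=cv2.INTER_CUBIC))
E
```

```text
t: 5.85
ee_pos: [542.6, 186.2, 188.8]
orientation: [-2.551, -1.833, -0.016]
ft_force: [-0.3, 0.6, -0.1]
width: 57.1
t: 6.15
ee_pos: [542.6, 186.2, 183.3]
orientation: [-2.551, -1.833, -0.016]
ft_force: [-0.2, -0.2, 0.6]
width: 57.4
t 6.15 ee [542.6 186.2 183.3] x [0.319 0.948 0.009] y [ 0.948 -0.319  0.005] z [ 0.008  0.006 -1.   ] w 57.4 F [-0.2 -0.2  0.6] q6 [0.31 0.37 1.77 0.   0.99 0.63]
tool shift mm [ 0.1 -3.8 -6.7] units [ 0.002 -0.076 -0.133]
```

View pics/w4.png

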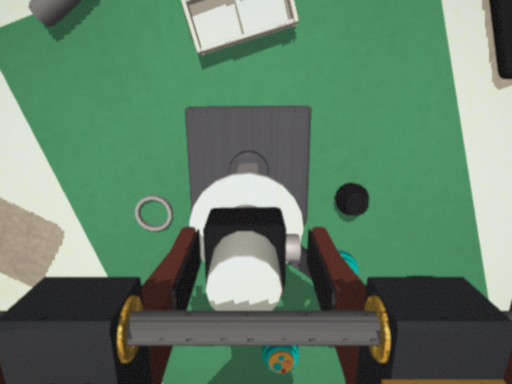

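View pics/d4.png

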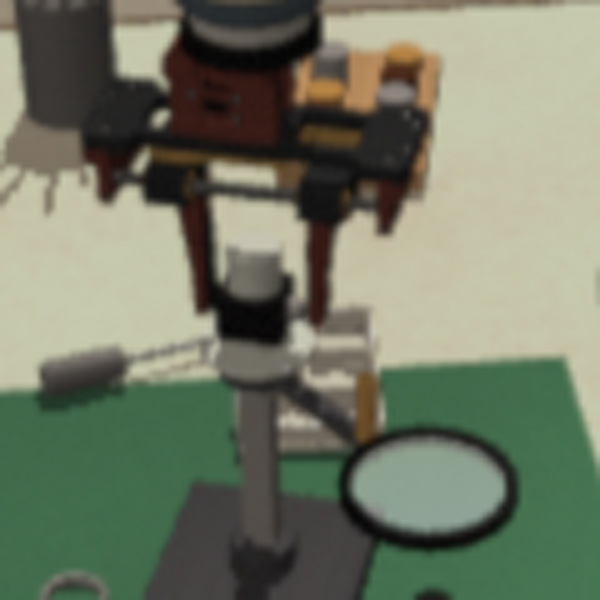

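```bash
python3 -m crank '[{"travel":[0,-0.03,0.06],"turn":0},{"travel":[0,-0.03,0.05],"turn":0},{"travel":[0,0,0.02],"turn":0},{"travel":[0,0,0],"turn":0},{"travel":[0,0,0],"turn":0}]' 0.38;python3 - <<'E'
from h import *
plan([539.3,187.3,176],[.9505,-.3107])
cv2.imwrite("pics/w5.png",imaging.get_image("wrist")[150:330,150:350].repeat(4,0).repeat(4,1)[:600])
a=imaging.get_image("side")[110:180,200:300]; cv2.imwrite("pics/d5.png",cv2.resize(a,None,fx=7,fy=7,interpolation=cv2.INTER_CUBIC))
E
```

```text
t: 6.75
ee_pos: [539.8, 187.4, 176.7]
orientation: [-2.551, -1.833, -0.017]
ft_force: [-0.2, -0.2, 0.3]
width: 60.6
t 6.75 ee [539.8 187.4 176.7] x [0.319 0.948 0.009] y [ 0.948 -0.319  0.006] z [ 0.008  0.007 -1.   ] w 60.6 F [-0.2 -0.2  0.3] q6 [0.31 0.37 1.78 0.   0.98 0.63]
tool shift mm [-0.2 -0.4  0.7] units [-0.005 -0.008  0.014]
turn rad -0.009 or -3.15 3.133
```

View pics/w5.png

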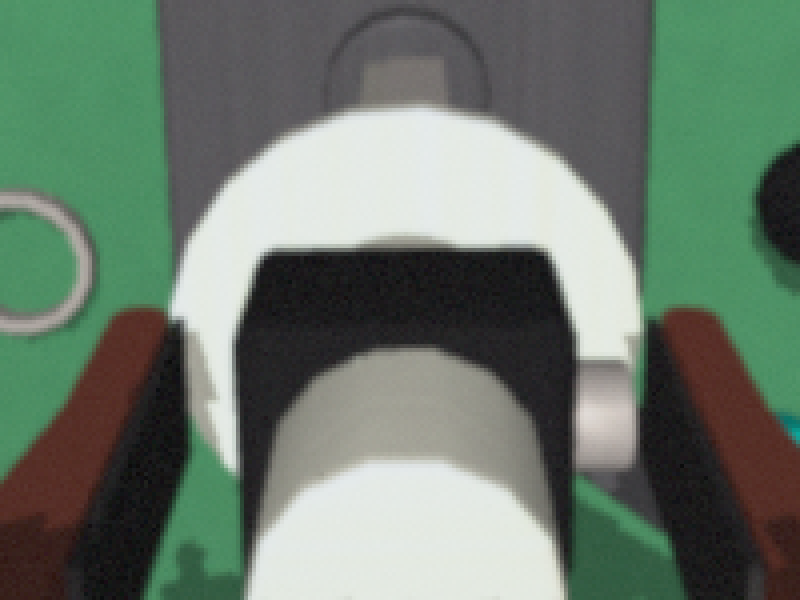

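View pics/d5.png

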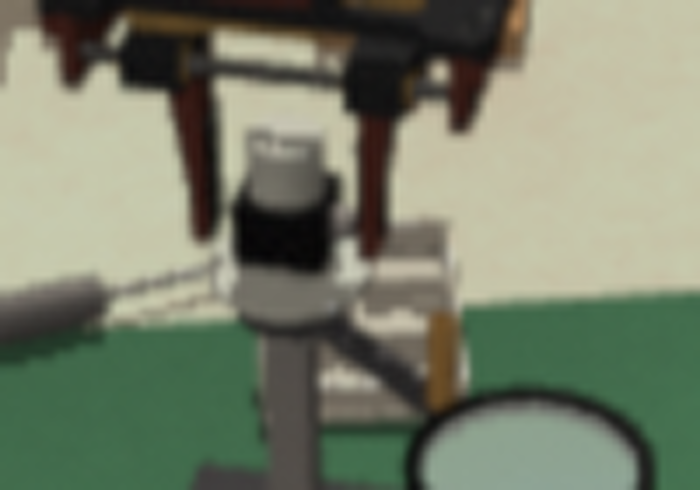

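```bash
python3 -m crank '[{"travel":[0,-0.01,0],"turn":0},{"travel":[0,0,0],"turn":0},{"travel":[0,0,0],"turn":0},{"travel":[0,0,0],"turn":0}]' 0.045; python3 -m crank '[{"travel":[0,0,0],"turn":0},{"travel":[0,0,0],"turn":0},{"travel":[0,0,0],"turn":0}]' -0.04; python3 - <<'E'
from h import *
plan([539.3,187.3,176],[.9505,-.3107])
cv2.imwrite("pics/w6.png",imaging.get_image("wrist")[150:300,150:350].repeat(4,0).repeat(4,1)[:600])
plan()
E
```

```text
t: 7.25
ee_pos: [541.7, 186.8, 176.9]
orientation: [2.549, 1.831, 0.022]
ft_force: [-1.4, 1.0, 0.5]
width: 45.7
t: 7.55
ee_pos: [539.8, 187.4, 176.6]
orientation: [2.551, 1.833, 0.018]
ft_force: [0.5, -0.7, -1.4]
width: 42.5
t 7.55 ee [539.8 187.4 176.6] x [0.319 0.948 0.009] y [ 0.948 -0.319  0.007] z [ 0.009  0.006 -1.   ] w 42.5 F [ 0.5 -0.7 -1.4] q6 [0.31 0.37 1.78 0.   0.98 0.63]
tool shift mm [-0.3 -0.5  0.6] units [-0.005 -0.009  0.012]
turn rad -0.009 or -3.15 3.133
t 7.6 ee [539.9 187.4 176.6] x [0.319 0.948 0.009] y [ 0.948 -0.319  0.007] z [ 0.009  0.007 -1.   ] w 42.4 F [-0.4 -0.2 -1. ] q6 [0.31 0.37 1.78 0.   0.98 0.63]
```

View pics/w6.png

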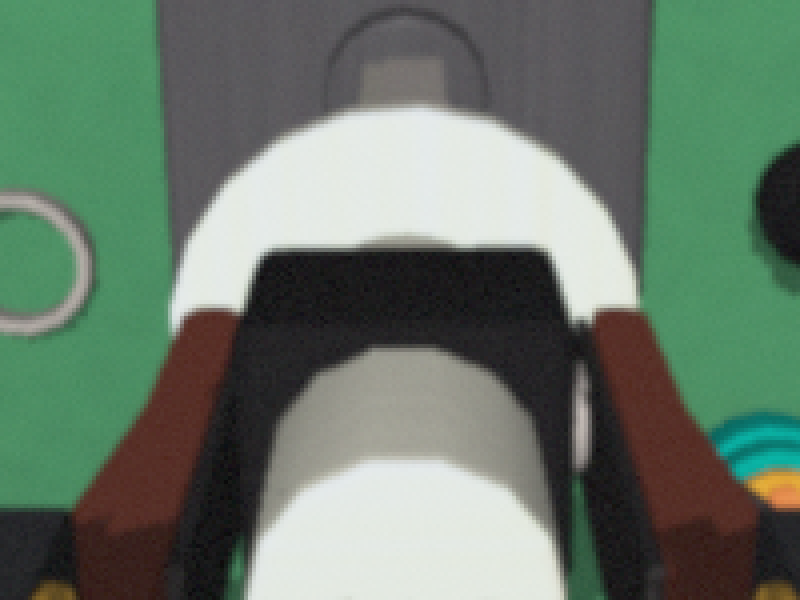

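```bash
python3 -m crank '[{"travel":[0,0,0.03],"turn":0},{"travel":[0,0,0.03],"turn":0},{"travel":[0,0,0.03],"turn":0}]'; python3 -m crank '[{"travel":[0,0,0.03],"turn":0},{"travel":[0,0,0.03],"turn":0},{"travel":[0,0,0],"turn":0}]'; python3 - <<'E'
from h import *
plan()
cv2.imwrite("pics/w7.png",imaging.get_image("wrist")[150:300,150:350].repeat(4,0).repeat(4,1)[:600])
E
```

```text
t: 7.9
ee_pos: [539.9, 187.4, 172.5]
orientation: [2.551, 1.833, 0.018]
ft_force: [-0.1, -0.7, 2.2]
width: 42.3
t: 8.2
ee_pos: [539.9, 187.4, 169.0]
orientation: [2.551, 1.833, 0.018]
ft_force: [-0.5, 0.8, 0.2]
width: 42.5
t 8.2 ee [539.9 187.4 169. ] x [0.319 0.948 0.009] y [ 0.948 -0.319  0.007] z [ 0.009  0.007 -1.   ] w 42.5 F [-0.5  0.8  0.2] q6 [0.31 0.38 1.79 0.   0.96 0.63]
```

View pics/w7.png

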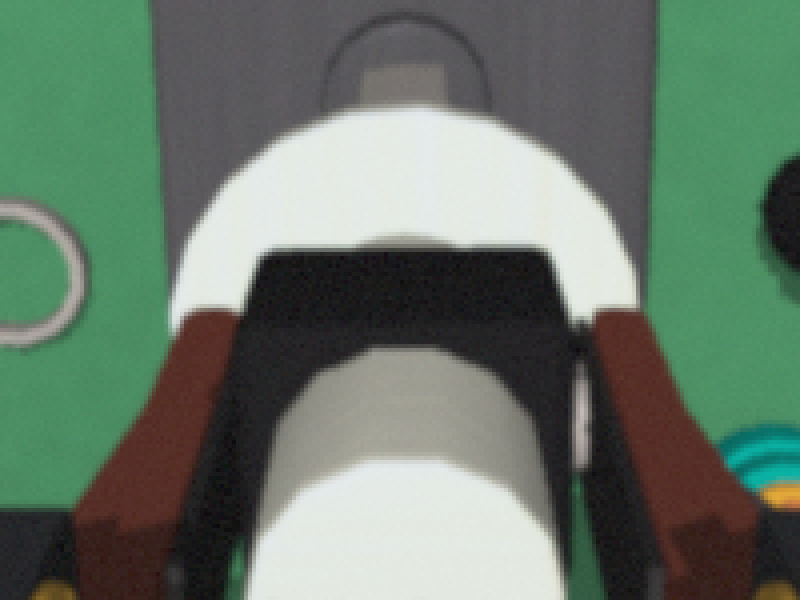

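```bash
python3 -m crank '[{"travel":[0,0,0.03],"turn":0},{"travel":[0,0,0.03],"turn":0},{"travel":[0,0,0],"turn":0}]'; python3 -m crank '[{"travel":[0,0,0],"turn":0},{"travel":[0,0,0],"turn":0},{"travel":[0,0.01,0],"turn":0},{"travel":[0,0,0],"turn":0}]' 0.32; python3 - <<'E'
from h import *
plan()
cv2.imwrite("pics/w8.png",imaging.get_image("wrist")[150:300,150:350].repeat(4,0).repeat(4,1)[:600])
E
```

```text
t: 8.55
ee_pos: [539.8, 187.4, 165.8]
orientation: [2.551, 1.833, 0.018]
ft_force: [-0.3, -0.1, 0.0]
width: 42.9
t: 8.95
ee_pos: [540.8, 187.2, 165.6]
orientation: [2.551, 1.832, 0.019]
ft_force: [0.5, -0.3, 0.8]
width: 57.7
t 8.95 ee [540.8 187.2 165.6] x [0.319 0.948 0.009] y [ 0.948 -0.319  0.007] z [ 0.01   0.007 -1.   ] w 57.7 F [ 0.5 -0.3  0.8] q6 [0.31 0.39 1.79 0.   0.95 0.63]
```

View pics/w8.png

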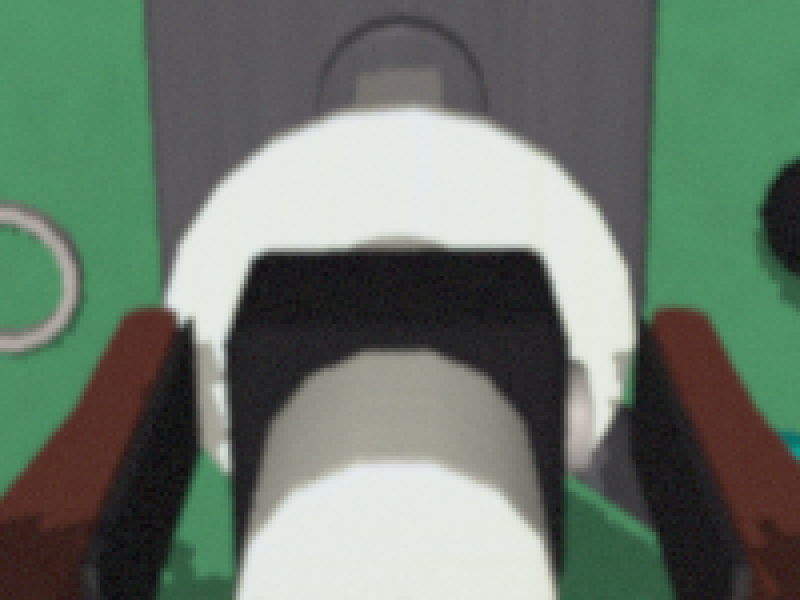

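```bash
python3 -m crank '[{"travel":[0,0,-0.4],"turn":0},{"travel":[0,0,-0.5],"turn":0},{"travel":[0,0,-0.5],"turn":0},{"travel":[0,0,-0.2],"turn":0},{"travel":[0,0,0],"turn":0}]'; python3 -m crank '[{"travel":[0,-0.02,0],"turn":0},{"travel":[0,0,0],"turn":0},{"travel":[0,0,0],"turn":0},{"travel":[0,0,0],"turn":0},{"travel":[0,0,0],"turn":0},{"travel":[0,0,0],"turn":0}]' -1; python3 - <<'E'
from h import *
plan([539.2,187.5,230])
cv2.imwrite("pics/w9.png",imaging.get_image("wrist"))
a=imaging.get_image("side")[80:180,200:300]; cv2.imwrite("pics/d9.png",cv2.resize(a,None,fx=6,fy=6,interpolation=cv2.INTER_CUBIC))
E
```

```text
t: 9.5
ee_pos: [538.9, 186.5, 246.8]
orientation: [-2.551, -1.832, -0.014]
ft_force: [0.0, -0.0, 0.2]
width: 58.0
t: 10.1
ee_pos: [535.6, 186.1, 242.1]
orientation: [-2.549, -1.831, -0.004]
ft_force: [-0.5, 0.2, -0.7]
width: 13.2
t 10.1 ee [535.6 186.1 242.1] x [0.32  0.948 0.004] y [ 0.948 -0.319 -0.001] z [ 0.     0.004 -1.   ] w 13.2 F [-0.5  0.2 -0.7] q6 [0.31 0.3  1.73 0.   1.12 0.63]
tool shift mm [ 2.4  3.  12.1] units [0.048 0.061 0.242]
```

View pics/w9.png

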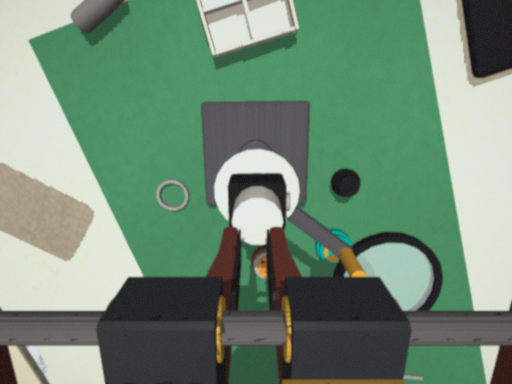

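View pics/d9.png

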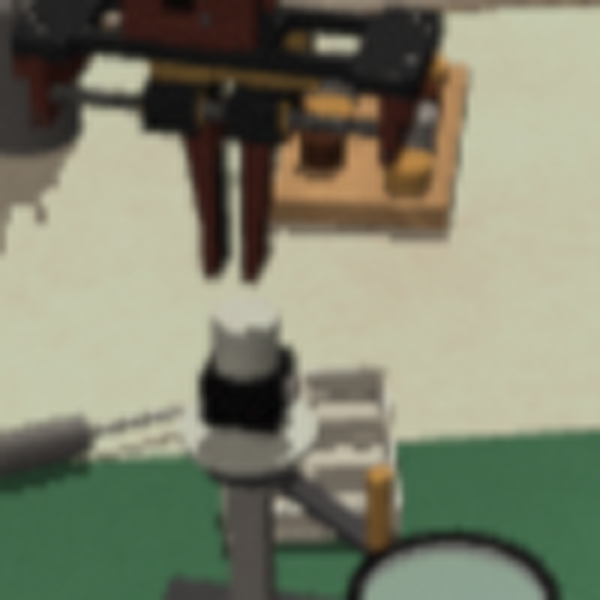

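```bash
python3 -m crank '[{"travel":[0.05,0.06,0.06],"turn":0},{"travel":[0,0,0.06],"turn":0},{"travel":[0,0,0.04],"turn":0},{"travel":[0,0,0],"turn":0}]'; python3 -m crank '[{"travel":[0,0,0.03],"turn":0},{"travel":[0,0,0.03],"turn":0}]'; python3 -m crank '[{"travel":[0,0,0.03],"turn":0},{"travel":[0,0,0.03],"turn":0}]'; python3 -c "
from h import *
plan([539.2,187.5,220])"
```

```text
t: 10.6
ee_pos: [539.8, 187.8, 233.5]
orientation: [-2.549, -1.831, -0.004]
ft_force: [-0.3, 0.2, -0.3]
width: 0.8
t: 10.8
ee_pos: [539.8, 187.8, 230.4]
orientation: [-2.55, -1.831, -0.004]
ft_force: [0.1, 0.8, -0.1]
width: 0.4
t: 11.0
ee_pos: [539.8, 187.8, 227.2]
orientation: [-2.55, -1.831, -0.005]
ft_force: [-0.0, -0.1, 0.4]
width: 0.5
t 11.0 ee [539.8 187.8 227.2] x [0.32  0.948 0.004] y [ 0.948 -0.32  -0.   ] z [ 0.001  0.004 -1.   ] w 0.5 F [-0.  -0.1  0.4] q6 [0.31 0.32 1.73 0.   1.09 0.64]
tool shift mm [-0.5 -0.5  7.2] units [-0.011 -0.01   0.144]
```

```bash
for i in 1 2 3 4 5; do python3 -m crank '[{"travel":[0,0,0.025],"turn":0},{"travel":[0,0,0.025],"turn":0}]' | egrep "ee_pos|force"; done
```

```text
ee_pos: [539.8, 187.8, 224.5]
ft_force: [0.1, 0.2, 0.4]
ee_pos: [539.8, 187.8, 221.8]
ft_force: [0.2, 0.5, 0.6]
ee_pos: [539.8, 187.8, 219.1]
ft_force: [-0.6, 0.1, 0.0]
ee_pos: [539.8, 187.9, 216.3]
ft_force: [0.7, 0.3, -0.6]
ee_pos: [539.9, 187.9, 214.6]
ft_force: [-1.5, -0.7, 5.2]
```

```bash
for i in 1 2 3; do python3 -m crank '[{"travel":[0,0,0.02],"turn":0},{"travel":[0,0,0.02],"turn":0}]' | egrep "ee_pos|force"; done
```

```text
ee_pos: [539.9, 187.9, 213.5]
ft_force: [-2.2, -1.3, 5.0]
ee_pos: [539.9, 187.9, 212.6]
ft_force: [-1.6, 0.1, 4.8]
ee_pos: [539.9, 187.9, 211.6]
ft_force: [-2.7, -0.8, 4.3]
```

```bash
for i in 1 2 3 4 5; do python3 -m crank '[{"travel":[0,0,0.03],"turn":0},{"travel":[0,0,0.03],"turn":0}]' | egrep "ee_pos|force"; done
```

```text
ee_pos: [539.9, 187.9, 209.7]
ft_force: [-1.3, 0.3, 4.9]
ee_pos: [539.9, 187.9, 207.4]
ft_force: [-1.0, 0.2, 1.2]
ee_pos: [540.0, 188.0, 205.1]
ft_force: [-5.7, -2.3, 18.4]
ee_pos: [540.0, 187.9, 204.9]
ft_force: [-6.5, -3.4, 16.5]
ee_pos: [540.1, 188.0, 205.0]
ft_force: [-6.8, -1.7, 14.7]
```

```bash
python3 -m crank '[{"travel":[0,0,-0.2],"turn":0},{"travel":[-0.4,0,-0.5],"turn":0},{"travel":[-0.5,0,-0.2],"turn":0},{"travel":[-0.4,0,0],"turn":0},{"travel":[0,0,0],"turn":0},{"travel":[0,0,0],"turn":0}]'; python3 - <<'E'
from h import *
plan()
K,R,t=cam("wrist");np.savez("w2.npz",K=K,R=R,t=t)
im=imaging.get_image("wrist");cv2.imwrite("pics/w10.png",im)
cv2.imwrite("pics/w10z.png",cv2.resize(im[60:240,180:430],None,fx=3.2,fy=3.2,interpolation=cv2.INTER_CUBIC))
E
```

```text
t: 14.2
ee_pos: [519.7, 125.2, 251.6]
orientation: [-2.551, -1.834, -0.014]
ft_force: [0.4, 0.4, 0.9]
width: 0.4
t 14.2 ee [519.7 125.2 251.6] x [0.318 0.948 0.008] y [ 0.948 -0.318  0.005] z [ 0.007  0.005 -1.   ] w 0.4 F [0.4 0.4 0.9] q6 [0.21 0.23 1.79 0.   1.11 0.53]
```

View pics/w10z.png

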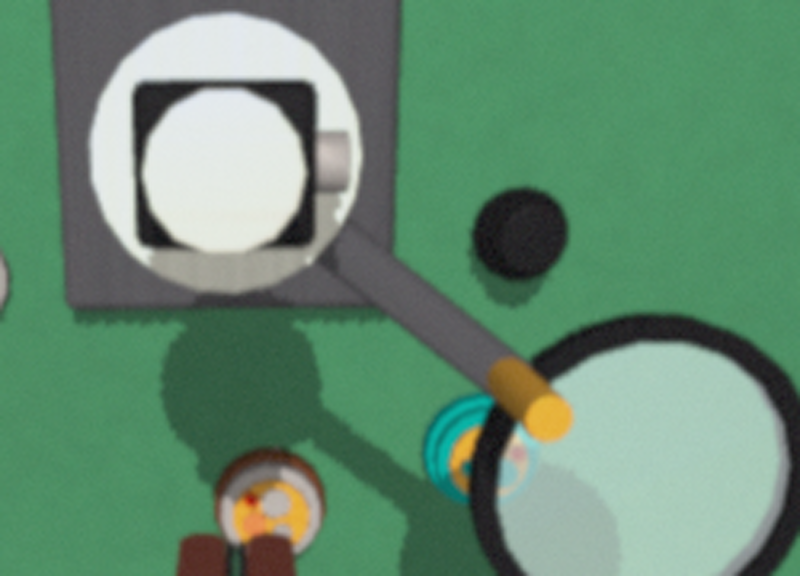

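View pics/w10.png

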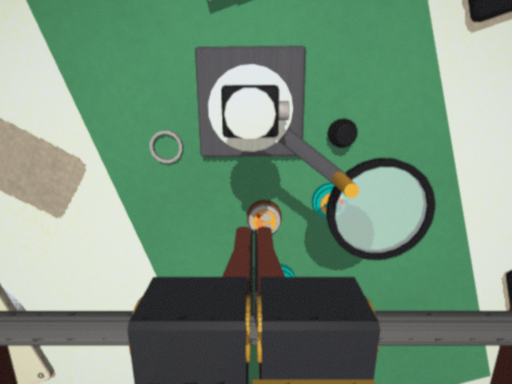

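```bash
sed 's/w1.npz/w2.npz/' m1.py | sed '/^top=/,$d' > m2.py; cat >> m2.py <<'E'
for d in (19,21.3):
    print(d);P("top",224,168,245-d);P("fl",226,152,181-d);P("btn",350,160,205-d)
P("knob",549,417,187.7);P("holder top",271,507,25);P("lens",639,457,149)
E
python3 m2.py
```

```text
19
top [538.9 188.5 226. ]
fl [539.1 188.8 162. ]
btn [565.5 179.1 186. ]
21.3
top [538.9 188.4 223.7]
fl [539.1 188.7 159.7]
btn [565.7 178.9 183.7]
knob [593.2 106.5 187.7]
holder top [508.9  44.5  25. ]
lens [622.2  72.4 149. ]
```

```bash
python3 -m crank '[{"travel":[0,0,0],"turn":-1},{"travel":[0,0,0],"turn":-1},{"travel":[0,0,0],"turn":-1},{"travel":[0,0,0],"turn":-1},{"travel":[0,0,0],"turn":-1},{"travel":[0,0,0],"turn":-1},{"travel":[0,0,0],"turn":-1},{"travel":[0,0,0],"turn":-1},{"travel":[0,0,0],"turn":-1},{"travel":[0,0,0],"turn":-0.2},{"travel":[0,0,0],"turn":0}]' -0.1; python3 -c "
from h import *
plan([593.2,106.5,225],[.834,.552])"
```

```text
t: 15.35
ee_pos: [521.8, 134.4, 246.8]
orientation: [-1.409, -2.806, -0.01]
ft_force: [0.1, -0.1, -0.4]
width: 39.0
t 15.35 ee [521.8 134.4 246.8] x [-0.597  0.802  0.004] y [0.802 0.597 0.005] z [ 0.002  0.006 -1.   ] w 39.0 F [ 0.1 -0.1 -0.4] q6 [ 0.23  0.25  1.78  0.01  1.11 -0.42]
tool shift mm [-65.1  40.5  21.8] units [-1.302  0.81   0.436]
turn rad 0.055 or -3.086 3.197
```

```bash
python3 -m crank '[{"travel":[-0.45,0.27,0],"turn":0.5},{"travel":[-0.45,0.27,0.1],"turn":0},{"travel":[-0.35,0.25,0.1],"turn":0},{"travel":[0,0,0],"turn":0},{"travel":[0,0,0],"turn":0}]'; python3 - <<'E'
from h import *
plan([593.2,106.5,225],[.834,.552])
cv2.imwrite("pics/w11.png",imaging.get_image("wrist"))
a=imaging.get_image("side")[80:200,200:320]; cv2.imwrite("pics/d11.png",cv2.resize(a,None,fx=5,fy=5,interpolation=cv2.INTER_CUBIC))
E
```

```text
t: 15.85
ee_pos: [591.7, 106.8, 235.5]
orientation: [-1.493, -2.761, -0.009]
ft_force: [-0.8, -0.0, 0.0]
width: 39.7
t 15.85 ee [591.7 106.8 235.5] x [-0.548  0.837  0.005] y [0.837 0.548 0.004] z [ 0.     0.007 -1.   ] w 39.7 F [-0.8 -0.   0. ] q6 [ 0.16  0.35  1.66  0.01  1.13 -0.43]
tool shift mm [-1.1  1.  10.5] units [-0.023  0.021  0.21 ]
turn rad -0.005 or -3.147 3.137
```

View pics/w11.png

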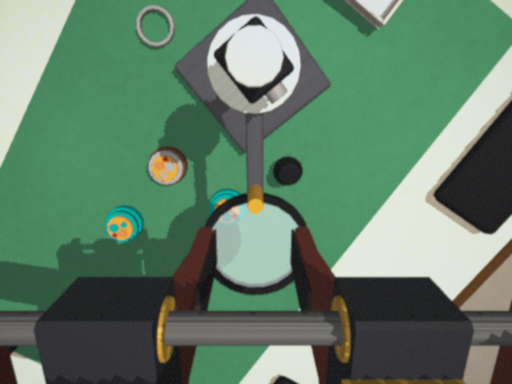

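View pics/d11.png

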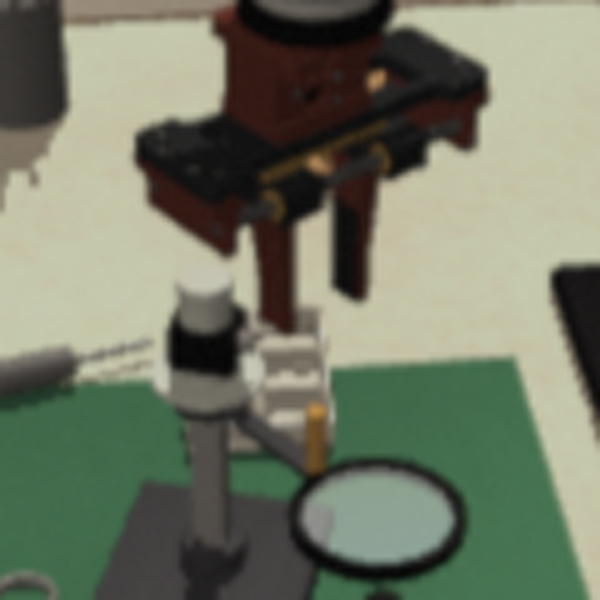

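```bash
python3 -m crank '[{"travel":[-0.02,0.02,0.4],"turn":0},{"travel":[0,0,0.4],"turn":0},{"travel":[0,0,0.3],"turn":0},{"travel":[0,0,0.25],"turn":0},{"travel":[0,0,0.15],"turn":0},{"travel":[0,0,0],"turn":0},{"travel":[0,0,0],"turn":0}]'; python3 - <<'E'
from h import *
plan([593.2,106.5,152],[.834,.552])
cv2.imwrite("pics/w12.png",imaging.get_image("wrist"))
a=imaging.get_image("side")[80:200,200:320]; cv2.imwrite("pics/d12.png",cv2.resize(a,None,fx=5,fy=5,interpolation=cv2.INTER_CUBIC))
E
```

```text
t: 16.65
ee_pos: [590.5, 110.1, 161.6]
orientation: [1.491, 2.765, 0.014]
ft_force: [0.5, -0.1, 0.4]
width: 39.2
t 16.65 ee [590.5 110.1 161.6] x [-0.549  0.836  0.004] y [0.836 0.549 0.008] z [ 0.004  0.008 -1.   ] w 39.2 F [ 0.5 -0.1  0.4] q6 [ 0.16  0.44  1.72  0.01  0.98 -0.43]
tool shift mm [-4.5  0.2  9.6] units [-0.091  0.003  0.191]
turn rad -0.003 or -3.145 3.139
```

View pics/w12.png

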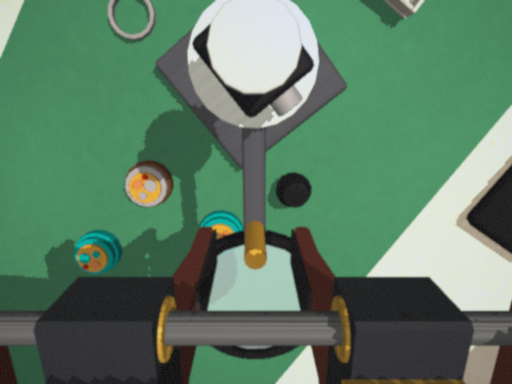

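View pics/d12.png

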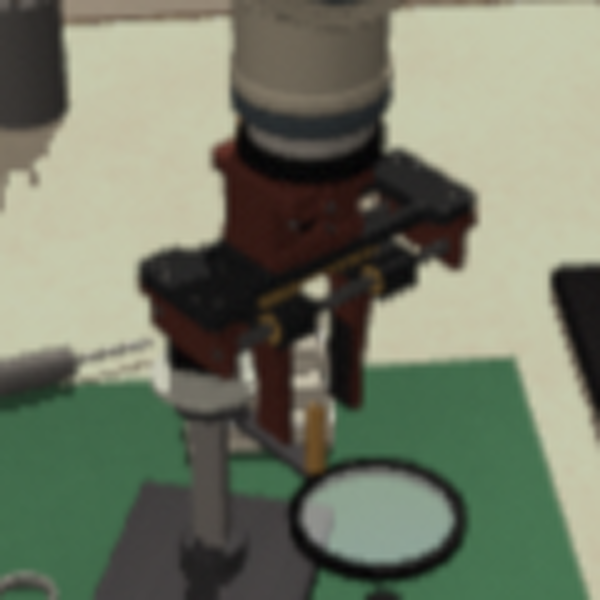

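```bash
python3 -m crank '[{"travel":[-0.08,0,0.1],"turn":0},{"travel":[0,0,0.07],"turn":0},{"travel":[0,0,0],"turn":0},{"travel":[0,0,0],"turn":0},{"travel":[0,0,0],"turn":0}]' -0.68; python3 - <<'E'
from h import *
plan([593.2,106.5,152],[.834,.552])
im=imaging.get_image("wrist");cv2.imwrite("pics/w13.png",cv2.resize(im[180:330,150:360],None,fx=3.5,fy=3.5))
E
```

```text
t: 17.25
ee_pos: [594.3, 106.4, 154.0]
orientation: [1.491, 2.762, 0.017]
ft_force: [0.7, -0.3, -0.4]
width: 14.0
t 17.25 ee [594.3 106.4 154. ] x [-0.549  0.836  0.003] y [0.836 0.549 0.011] z [ 0.008  0.008 -1.   ] w 14.0 F [ 0.7 -0.3 -0.4] q6 [ 0.15  0.45  1.72  0.01  0.96 -0.43]
tool shift mm [ 0.7 -0.9  2. ] units [ 0.014 -0.017  0.04 ]
turn rad -0.004 or -3.145 3.138
```

View pics/w13.png

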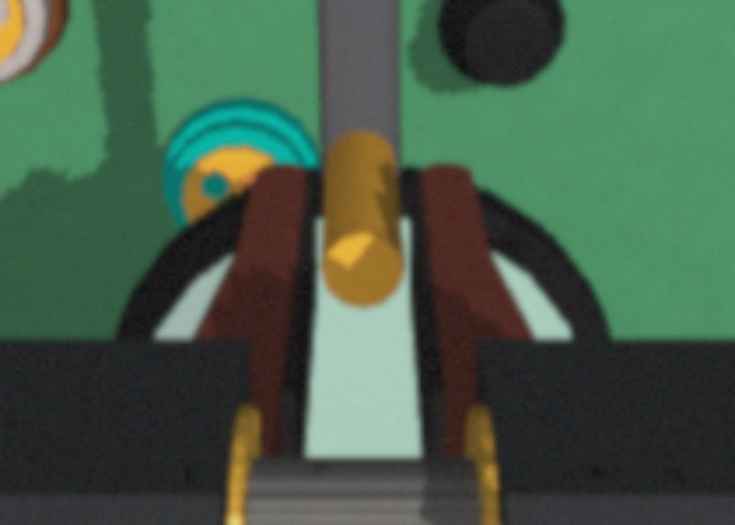

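```bash
python3 -m crank '[{"travel":[0,-0.1,0],"turn":0.5},{"travel":[0,-0.1,0],"turn":0.5},{"travel":[0,-0.1,0],"turn":0.5},{"travel":[0,-0.1,0],"turn":0.5},{"travel":[0,-0.1,0],"turn":0.5},{"travel":[0,-0.1,0],"turn":0.5}]'; python3 -c "
from h import *
plan();e=ctrl.get_obs()['ee_pos'];v=e[:2]-np.array([539.1,188.3]);print(np.hypot(*v),np.degrees(np.arctan2(v[1],v[0])))"
```

```text
t: 17.9
ee_pos: [569.1, 94.3, 154.5]
orientation: [1.899, 2.497, 0.025]
ft_force: [0.7, 0.2, -0.6]
width: 14.1
t 17.9 ee [569.1  94.3 154.5] x [-0.267  0.964  0.006] y [0.964 0.267 0.015] z [ 0.013  0.01  -1.   ] w 14.1 F [ 0.7  0.2 -0.6] q6 [ 0.14  0.41  1.79  0.01  0.93 -0.14]
98.72216734383935 -72.28528815519384
```

```bash
python3 -m crank '[{"travel":[0,-0.1,0],"turn":0.5},{"travel":[0,-0.1,0],"turn":0.5},{"travel":[0,-0.1,0],"turn":0.5},{"travel":[0,-0.1,0],"turn":0.5},{"travel":[0,-0.1,0],"turn":0.5},{"travel":[0,-0.1,0],"turn":0.5},{"travel":[0,-0.1,0],"turn":0.5},{"travel":[0,-0.1,0],"turn":0.5},{"travel":[0,-0.08,0],"turn":0.4},{"travel":[0,0,0],"turn":0},{"travel":[0,0,0],"turn":0}]'; python3 - <<'E'
from h import *
plan();e=ctrl.get_obs()['ee_pos'];v=e[:2]-np.array([539.1,188.3]);print(np.hypot(*v),np.degrees(np.arctan2(v[1],v[0])))
im=imaging.get_image("side");cv2.imwrite("pics/d14.png",cv2.resize(im[100:250,180:320],None,fx=4,fy=4,interpolation=cv2.INTER_CUBIC))
im=imaging.get_image("scene");cv2.imwrite("pics/s14.png",cv2.resize(im[170:280,220:400],None,fx=4.4,fy=4.4,interpolation=cv2.INTER_CUBIC))
im=imaging.get_image("wrist");cv2.imwrite("pics/w14.png",im)
E
```

```text
t: 19.0
ee_pos: [527.7, 91.1, 155.5]
orientation: [2.415, 1.999, 0.037]
ft_force: [-1.3, -0.7, -0.1]
width: 14.3
t 19.0 ee [527.7  91.1 155.5] x [0.187 0.982 0.014] y [ 0.982 -0.187  0.02 ] z [ 0.022  0.01  -1.   ] w 14.3 F [-1.3 -0.7 -0.1] q6 [0.14 0.35 1.88 0.01 0.89 0.33]
97.88324396690898 -96.69991554342535
```

View pics/d14.png

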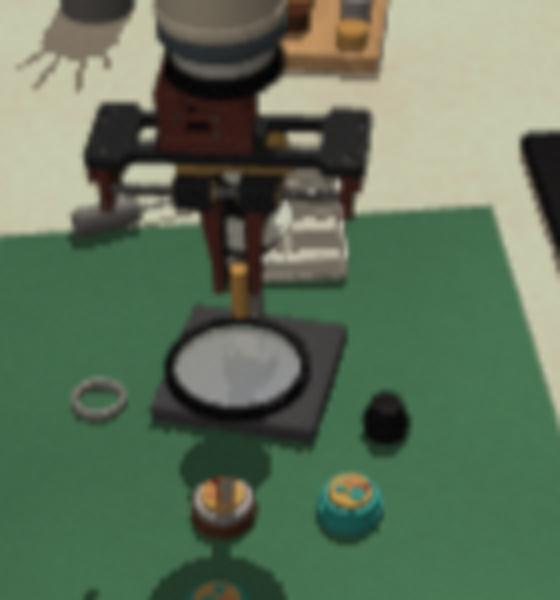

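View pics/w14.png

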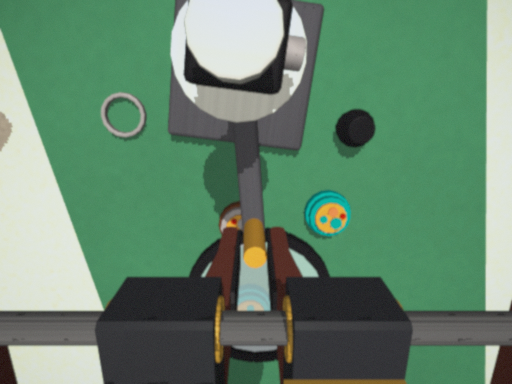

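View pics/s14.png

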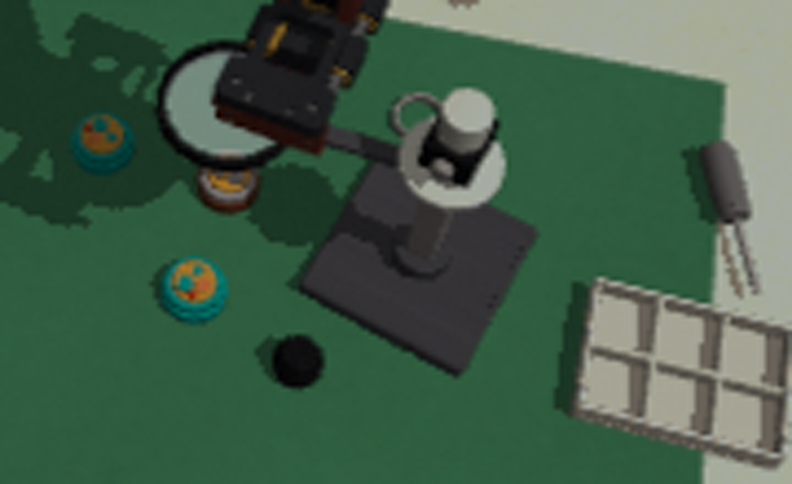

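```bash
python3 - <<'E'
import cv2,numpy as np
a=cv2.imread("pics/w11.png")[136:196,137:197];b=cv2.imread("pics/w12.png")[154:214,119:179]
d=cv2.imread("pics/w1.png")[183:243,245:305]
c=np.hstack([cv2.resize(x,None,fx=4.4,fy=4.4,interpolation=cv2.INTER_CUBIC) for x in(a,b,d)]);cv2.imwrite("pics/hz.png",c)
E
```

```text
(no output)
```

View pics/hz.png

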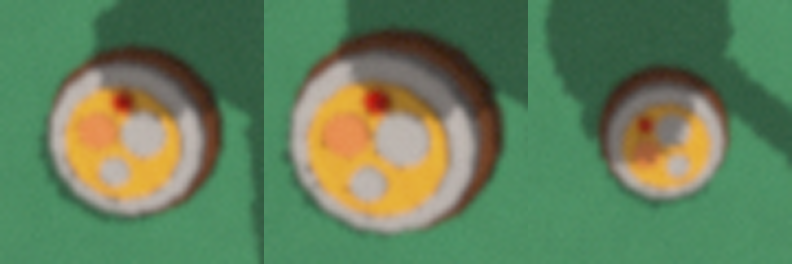

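```bash
python3 - <<'E'
from h import *
K,R,t=cam("wrist");o=ctrl.get_obs();Re=cv2.Rodrigues(np.array(o["orientation"]))[0]
ct=Re.T@(-R.T@t-o["ee_pos"]);Rt=Re.T@R.T
def go(e,rv,uv,z):
    A=cv2.Rodrigues(np.array(rv,float))[0];c=np.array(e)+A@ct;d=A@Rt@np.linalg.inv(K)@np.array([*uv,1.]);return c+d*(z-c[2])/d[2]
print(go([591.7,106.8,235.5],[-1.493,-2.761,-.009],(165.5,166.5),25))
print(go([590.5,110.1,161.6],[1.491,2.765,.014],(145.9,185),25))
w=np.load("w1.npz");d=w["R"].T@np.linalg.inv(w["K"])@np.array([275.7,214.4,1]);c=-w["R"].T@w["t"];print(c+d*(25-c[2])/d[2])
# knob/axis same views
print("axis w12 top",go([590.5,110.1,161.6],[1.491,2.765,.014],(255,44),223.7),"w11",go([591.7,106.8,235.5],[-1.493,-2.761,-.009],(254,56),223.7))
print("side",ray("side",(180+224.5/4-.5,100+497/4-.5),25),"scene",ray("scene",(220+228.5/4.4-.5,170+180/4.4-.5),25))
print("lens now side",ray("side",(180+237.5/4-.5,100+368.5/4-.5),144+5),"lens scene",ray("scene",(220+229/4.4-.5,170+106/4.4-.5),149))
print("knob now side",ray("side",(180+240/4-.5,100+268/4-.5),187.7),"knob wrist",ray("wrist",(255,256),187.7))
E
```

```text
[508.40959384  42.85602888  25.        ]
[508.37209477  43.65295763  25.        ]
[507.57743541  42.82947948  25.        ]
axis w12 top [539.45205769 187.91890678 223.7       ] w11 [539.26581722 187.69260942 223.7       ]
side [509.97088826  35.06387519  25.        ] scene [516.21249346  41.12585937  25.        ]
lens now side [522.8865323   31.52820356 149.        ] lens scene [526.97405784  39.15248869 149.        ]
knob now side [529.70691584  89.77198811 187.7       ] knob wrist [527.79408523  90.72843343 187.7       ]
```

```bash
python3 -m crank '[{"travel":[0,-0.08,0],"turn":0.4},{"travel":[0,-0.08,0],"turn":0.4},{"travel":[0,-0.02,0],"turn":0.1},{"travel":[0,0,0],"turn":0},{"travel":[0,0,0],"turn":0}]'; python3 - <<'E'
from h import *
plan([518.7,92.3,155]);e=ctrl.get_obs()['ee_pos'];v=e[:2]-np.array([539.2,188.1]);print(np.hypot(*v),np.degrees(np.arctan2(v[1],v[0])))
im=imaging.get_image("wrist");cv2.imwrite("pics/w15.png",cv2.resize(im[180:330,150:360],None,fx=3.5,fy=3.5))
E
```

```text
t: 19.65
ee_pos: [520.5, 92.7, 155.5]
orientation: [2.502, 1.888, 0.039]
ft_force: [0.6, -0.2, 0.4]
width: 13.8
t 19.65 ee [520.5  92.7 155.5] x [0.274 0.961 0.016] y [ 0.961 -0.275  0.021] z [ 0.024  0.01  -1.   ] w 13.8 F [ 0.6 -0.2  0.4] q6 [0.15 0.34 1.9  0.01 0.88 0.42]
tool shift mm [-0.8 -1.6  0.5] units [-0.017 -0.032  0.009]
97.25192299147471 -101.10837733799235
```

View pics/w15.png

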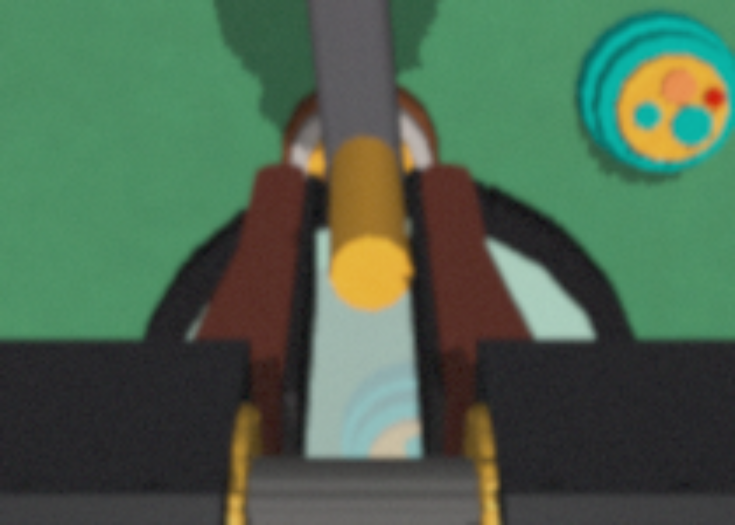

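```bash
python3 - <<'E'
from h import *
for z in (187,190):print(ray("wrist",(255.6,257.4),z))
E
```

```text
[520.49233663  91.04581031 187.        ]
[520.83817558  92.55310662 190.        ]
```

```bash
python3 -m crank '[{"travel":[0,-0.04,0],"turn":0},{"travel":[0,0,0],"turn":0},{"travel":[0,0,0],"turn":0}]'; python3 -m crank '[{"travel":[0,0,0],"turn":0},{"travel":[0,0,0],"turn":0},{"travel":[0,0,-0.4],"turn":0},{"travel":[0,0,-0.6],"turn":0},{"travel":[-0.4,0,-0.6],"turn":0},{"travel":[-0.8,0,-0.6],"turn":0},{"travel":[-0.8,0,-0.6],"turn":0},{"travel":[-0.7,0,-0.5],"turn":0},{"travel":[0,0,0],"turn":0},{"travel":[0,0,0],"turn":0},{"travel":[0,0,0],"turn":0}]' -0.1; python3 - <<'E'
from h import *
plan()
K,R,t=cam("wrist");np.savez("w16.npz",K=K,R=R,t=t)
im=imaging.get_image("wrist");cv2.imwrite("pics/w16.png",im)
im=imaging.get_image("side");cv2.imwrite("pics/d16.png",cv2.resize(im[100:250,180:320],None,fx=4,fy=4,interpolation=cv2.INTER_CUBIC))
im=imaging.get_image("scene");cv2.imwrite("pics/s16.png",cv2.resize(im[170:280,220:400],None,fx=4.4,fy=4.4,interpolation=cv2.INTER_CUBIC))
E
```

```text
t: 20.0
ee_pos: [518.6, 93.2, 155.5]
orientation: [2.501, 1.889, 0.04]
ft_force: [0.1, -0.1, 0.3]
width: 13.6
t: 21.1
ee_pos: [475.5, -41.7, 323.5]
orientation: [2.5, 1.892, 0.035]
ft_force: [-0.9, 1.1, -0.7]
width: 39.3
t 21.1 ee [475.5 -41.7 323.5] x [0.271 0.962 0.014] y [ 0.962 -0.272  0.019] z [ 0.022  0.008 -1.   ] w 39.3 F [-0.9  1.1 -0.7] q6 [-0.12  0.06  1.83  0.01  1.24  0.15]
```

View pics/w16.png

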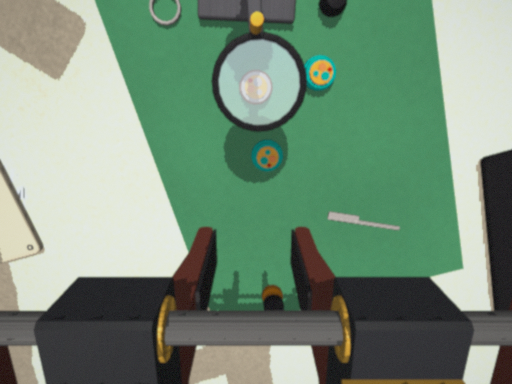

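View pics/d16.png

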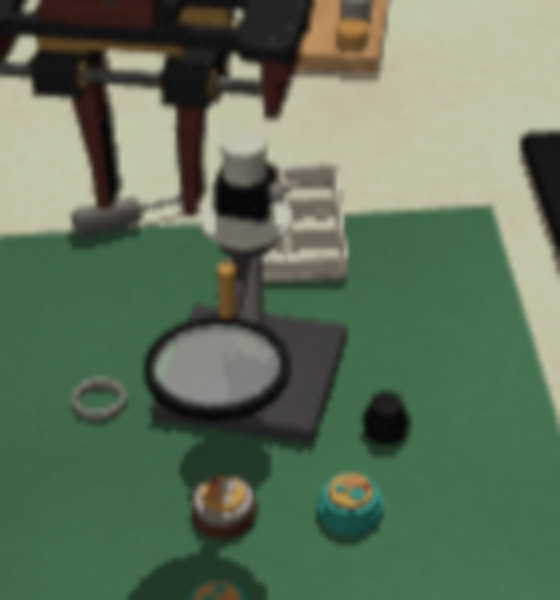

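View pics/s16.png

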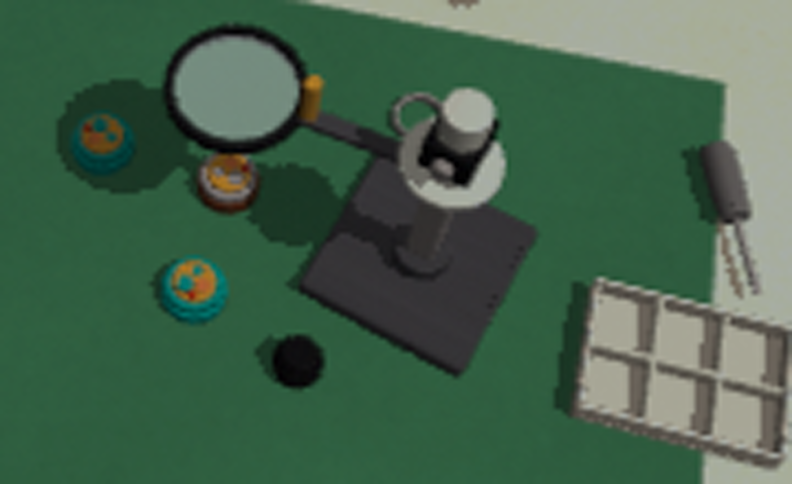

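```bash
python3 - <<'E'
import cv2
a=cv2.imread("pics/w16.png")[0:140,190:350];cv2.imwrite("pics/w16z.png",cv2.resize(a,None,fx=4,fy=4,interpolation=cv2.INTER_CUBIC))
E
```

View pics/w16z.png

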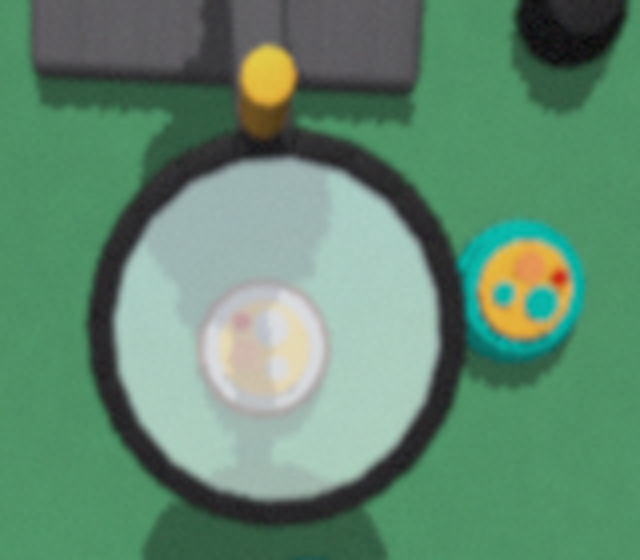

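```bash
python3 - <<'E'
import numpy as np
w=np.load("w16.npz");K,R,t=w["K"],w["R"],w["t"]
def P(n,u,v,z):
    d=R.T@np.linalg.inv(K)@np.array([190+(u+.5)/4-.5,(v+.5)/4-.5,1.]);o=-R.T@t;p=o+d*(z-o[2])/d[2];print(n,np.round(p,1));return p
l=P("lens",276.8,326,143.7);h=P("holder",263.5,347,25);k=P("knob",268,74,187.7)
print(l-h)
A=np.array([539.2,188.1])
for p in(l,h,k):
    v=p[:2]-A;print(np.hypot(*v),np.degrees(np.arctan2(v[1],v[0])))
E
```

```text
lens [508.6  42.5 143.7]
holder [507.4  40.3  25. ]
knob [518.7  91.6 187.7]
[  1.18473987   2.17132958 118.7       ]
148.79636248487344 -101.86511056630874
151.16657400216386 -102.1353496247316
98.6361949226199 -101.9692925448571
```

```bash
python3 -c "
from h import *
plan();print(workorder.close_job())"
```

```text
t 21.25 ee [475.3 -41.2 322.9] x [0.27  0.963 0.013] y [ 0.963 -0.27   0.017] z [ 0.02   0.008 -1.   ] w 39.4 F [ 0.4 -0.2  0.3] q6 [-0.12  0.06  1.83  0.01  1.24  0.15]
the job is handed in; nothing more can be done
None
```

The tube is one hole lower and locked, and the lens is centred over the brown and white holder. I handed the job in at about 21 s.

- **Release and slide:** I squeezed the button to about 5.5 mm of travel and drew the tube down about 11 mm. I then let go and pushed lightly on the tube's top, with about 5 N, until it stopped dead. It stopped roughly 21 mm below the upper hole.
- **Lock:** The tube did not move under a push of 15–18 N. The wrist picture shows the button face back at 28 mm from the post's axis, which is fully out.
- **Lens:** I swung it by the knob and retracted. From the last wrist picture, the lens bears −101.9° from the post and the holder −102.1°, about 0.7 mm of swing. The centres are about 2.5 mm apart, mostly along the arm, which swinging cannot change.
- **Bystanders:** In the views I took, everything near the stand stayed where it was.

**Checks that disagreed:**
- **Finger length:** The fingertips did not match the stated 17 mm ahead of the TCP. The pictures put them 8–21 mm behind it, and touch about 19 mm behind. I worked by picture and touch instead.
- **Camera offsets:** The side and scene cameras differ from the wrist camera by up to 8 mm in places. I relied on the wrist views.

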